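# Put up the ear-defender rack and hang the ear defenders on it

## Robot

A 6-joint arm with a two-finger parallel gripper is mounted at the origin on the work surface. World frame = base frame: x ahead of the robot, y to its left, z up, the work surface at z = 0. Lengths are in mm, angles in rad, forces in N, time in s.
With the tool pointing down it reaches from about 375 to 825 mm from the base axis. Payload 5.5 kg.
Tool frame: the origin (TCP) lies midway between the tips of the shut fingers; the grasp point (between the pads) lies behind it (grip_depth is the z of the grasp point in the tool frame, in mm); z points along the fingers, y is the line along which they close (so a half turn about z gives the same grasp; the last joint's range is limited). The gripper opens to 85 mm and grips with 20 to 120 N. Pads are 22 mm wide; open, the fingers measure 114 mm over their backs; the gripper's body (76 mm by 85 mm) begins 54 mm behind the grasp point. The pads swing forward as they close: fully open they stand 13 mm farther back than shut.
Start: joints at [-1.259, 0.314, -0.047, 1.21, 0, 1.571], TCP at [184.06, -571.066, 231.299] pointing down, gripper open.
Joint ranges: [-2.67, 2.67], [-0.69, 1.73], [-1.03, 1.25], [-2.08, 2.16], [-1.42, 1.45], [-3.14, 3.14]. Speed limits (rad/s): [2.39, 2.39, 3.01, 3.14, 3.14, 3.14].

## Interface

Orientations are given as a unit quaternion [x, y, z, w].
In Python, from station import get_obs, capture, calibration, sign_off, boxes_of, mark_of, grip_depth gives the robot as it stands.
- The arm moves only by the tool drive_tool, never from a script. Its arguments are lists of equal length, an entry for each row: "xyz": the shift along the tool's x, y, z as a fraction of full scale, a list of three; "spin": the turn about the tool's z as a fraction of full scale. In form: {"xyz": [[x, y, z], ...], "spin": [spin, ...]}. A call has 1 to 12 rows; each row shifts and turns the commanded pose from where the row before left it, along the tool's axes as they then stand; what a row does not reach is not made up. Full scale, the value 1, is 40 cm for a shift and 90 degrees for a turn. A row lasts 1/8 s, in which the tool goes at most 62.5 mm and 10.7 degrees, less where a joint would pass 70% of its speed; a pose out of reach is approached as far as the arm can. A call with a number of a shift or a turn outside -1 to 1 is refused whole. A call with a gripper value outside its range is refused whole. "jaw" is the opening, from 0 (shut) to 1 (fully open), set as the call begins (left out, the last holds). The fingers move at their own pace and stop on an object; "grip_force" is the grip in N (left out, the last holds). Time passes only in rows, so rows that do not move let the fingers close. It gives the time, the measured TCP pose, the force, the opening and the grip force at its end, in the units of the state.
- get_obs(): the state, without advancing time (a new reading comes with each control period).
- capture(name): name is "side" or "top"; returns the picture (420x560x3 uint8, blue, green, red); there is no depth.
- calibration(name): a dict with "vertical_fov" (degrees; the focal length in pixels is half the picture's height over the tangent of half this angle, whatever the lens; pixels are square), "cx", "cy" (the principal point, pixels), "distortion" ([k1, k2, p1, p2, k3] as OpenCV has them; the pictures are not rectified), "position" and "orientation" of the camera in the world. Camera axes: x right, y down, z forward; pixel columns grow to the right and rows downward; lengths in mm; the calibration is good to about 2 mm. A picture is of the moment at which its call begins. calibration takes no time and is no camera call.
- sign_off(): hands the job in; it is judged then, once.
Trained networks look in the newest picture that a camera, given by its name, has taken for a name from the list of things; names that differ only in an ending like _2 or _b are one class to them, and where a whole thing is asked for, a point or a joint stands for the part that bears it (a point fixed in the world has none). Each returns a list of dicts, best first, with "confidence" (0 to 1); they miss things now and then, are a little off and sometimes report something else, mostly with a low value. They report only what shows in the picture. A call takes as long as a camera call. They do not tell look-alikes from the thing itself.
- boxes_of(camera, name): "rect" ([centre column, centre row, width, height] in pixels, round what is visible of it).
- mark_of(camera, name): "point" ([column, row] in pixels: a listed point, or the origin of a listed thing).
The state is a dict: "clock": time; "q": joint angles; "joint_vel": joint speeds; "tau": joint torques, N m; "tcp_pos": TCP position; "ee_rot": TCP orientation; "force": force on the tool from outside, world axes, zero at the start; "torque": the same for the moment, N m; "grip_width": finger opening in mm; "grasp_force": force on a finger pad.
Only numpy, scipy, OpenCV 4.12 (cv2) and the standard library are available. Lean on these libraries where they do the work, as an engineer would, in place of code of your own. Each camera call takes 0.05 s, during which the arm holds its last target. There are 200 camera calls.

## Task

Get the key-cutting bench ready: first lower the metal rack onto the two locating pins of the plate on the bench, so that both pins go through the holes of its foot and it sits flush, and let go of it. Then hang the ear defenders on it, headband over the rack's bar with one cup on either side, hanging freely. Set both down gently rather than dropping them, and leave the glue bottle, the screwdriver and the key tray where they are.

Things in the scene. Friction and masses are not known exactly. Their poses are not given: they have to be found in the camera images.
- dock: steel plate 250 x 110 x 6 mm fixed flat on the bench. Origin: centre of its underside; x along its long side, z up. Two upright locating pins, 10 mm in diameter, on its centre line at x = +95 and -95 mm (y = 0), rise to z = 30 mm; the last 5 mm taper to a 4 mm tip. The rack fits either way round and, seated, lies on the plate's top with its origin at z = 6 mm here.
- rack: loose aluminium rack, about 0.55 kg, standing on the bench. Origin: centre of the foot's underside, z up. Foot 230 x 90 x 8 mm (x, y, z) with through holes of 12.5 mm at x = +95 and -95 mm, y = 0. Posts 14 x 14 mm at x = +62 and -62 mm carry a square bar along x, 138 mm long, 14 mm wide, z = 156 to 170 mm. It can be lifted by the middle of the bar, gripped across its width; it hangs plumb.
- bar_mid (a point): centre of the top face of the rack's bar (170 mm above the rack's origin); axes as the rack's.
- muffs: rigid ear defenders, about 0.26 kg, standing on two cups, headband on top. Origin: midway between the cups at their underside; z up, y from cup to cup, x across the band. 70 x 157 x 159 mm. Cups 86 mm high, at y 34 to 78 mm either side (gap 68 mm). The band's top is a flat pad 28 mm (x) x 40 (y), z = 145 to 159 mm: grip it across x from above, fingertips not below it.
- crest (a point): centre of the underside of the padded top of the headband, 145 mm above the origin of the ear defenders: this rests on the bar; axes as the ear defenders'.
- glue: bystander: glue bottle, 48 mm in diameter, 110 mm tall; origin centre of its underside.
- driver: bystander: screwdriver 160 mm long, lying on the bench.
- keytray: bystander: shallow open tray 70 x 100 x 30 mm with key blanks; origin centre of its underside.
Mind the look-alikes: they are no part of the job. Of the things that look like the muffs, take the one that is farthest from the robot's base at the start.

How it is judged:
By the outcome, as a careful person would: the job done as asked, in the order asked, and still so for the second after the job is handed in, with the robot touching nothing.
It also fails if it takes over 66 s, if anything falls off the work surface, if the arm or the gripper's body presses on something with over 40 N, if the wrist force passes 120 N, or if a joint passes its speed limit or range.

## Working session

There is one attempt and no reset: what is moved stays moved. The work goes in short steps, Python scripts to look and compute and a tool call to move; the robot and the scene stay as the last step left them, time stands still between calls to the robot, and variables do not carry over. Pictures are saved under pics/ and viewed, at most 10 in all, crops included, and the job is handed in when it is done.

Besides the shell and the picture viewer there is one more tool, called by a JSON object that holds its "api" and its "payload", one argument or row to a line. drive_tool: Moves the arm, as the interface text tells. Shift numbers are shares of 40 cm and turn numbers shares of 90 degrees, none past 1 either way. Its arguments: {"type":"object","properties":{"xyz":{"type":"array","items":{"type":"array","items":{"type":"number"}}},"spin":{"type":"array","items":{"type":"number"}},"jaw":{"type":"number"},"grip_force":{"type":"number"}},"required":["xyz","spin"]}

```bash
mkdir -p pics; ls
python3 - <<'E'
from station import *
import cv2
for c in ("side","top"):
    cv2.imwrite(f"pics/{c}0.png",capture(c)); k=calibration(c); print(c,k)
    for n in ("dock","rack","bar_mid","muffs","crest","glue","driver","keytray"):
        print(n,[( [round(v) for v in d["rect"]],round(d["confidence"],2)) for d in boxes_of(c,n)],[( [round(v,1) for v in d["point"]],round(d["confidence"],2)) for d in mark_of(c,n)])
print(grip_depth,get_obs())
E
```

```text
pics
side {'vertical_fov': 45.91587279172292, 'cx': 275.4473497533919, 'cy': 205.101421461127, 'distortion': array([-0.13041361,  0.        ,  0.        ,  0.        ,  0.        ]), 'position': array([  236.28084796, -1233.64092736,  1141.13872118]), 'orientation': array([ 0.90319538, -0.08849715,  0.05150498, -0.41683762])}
dock [([281, 224, 72, 48], 0.95)] [([280.5, 222.8], 0.81)]
rack [([262, 154, 58, 53], 0.97)] [([261.5, 169.5], 0.78)]
bar_mid [([261, 156, 61, 59], 0.56)] [([263.5, 128.7], 0.94)]
muffs [([303, 283, 31, 65], 0.71), ([213, 341, 44, 74], 0.65), ([240, 280, 36, 61], 0.64)] [([238.6, 292.8], 0.89), ([212.1, 350.2], 0.76), ([303.7, 293.9], 0.57), ([353.0, 255.8], 0.33)]
crest [([302, 284, 29, 67], 0.97), ([214, 340, 42, 71], 0.94), ([239, 276, 36, 60], 0.7)] [([303.2, 263.4], 0.78), ([209.1, 315.6], 0.72), ([241.6, 257.1], 0.71), ([281.0, 225.4], 0.6)]
glue [([356, 247, 16, 35], 0.69)] [([356.8, 256.8], 0.57)]
driver [([280, 224, 75, 46], 0.2)] [([342.6, 218.2], 0.56)]
keytray [([323, 175, 21, 24], 0.83)] [([321.6, 178.1], 0.79), ([303.4, 259.5], 0.73)]
top {'vertica
[... 984 characters left out ...]
0000000000003 {'clock': 1.7, 'q': array([-1.25902988e+00,  3.13521133e-01, -4.70890485e-02,  1.21022263e+00,
        1.26826709e-06,  1.57083224e+00]), 'joint_vel': array([ 0.00065405,  0.00123349,  0.00229722, -0.00155732, -0.00074537,
        0.00048972]), 'tau': array([ 1.65262569e-03, -5.39450598e+01,  3.40041697e+01,  1.70236486e-03,
        1.72421096e-04,  2.24742200e-05]), 'tcp_pos': array([ 184.04159692, -571.06634969,  231.29162331]), 'ee_rot': array([ 9.87877581e-01,  1.55234935e-01, -2.20625669e-06, -1.81208560e-05]), 'force': array([0.12178146, 0.96499801, 0.05941823]), 'torque': array([ 0.03278632,  0.01198931, -0.01765177]), 'grasp_force': 0.0, 'grip_width': 85.25667205482642}
```

Run:
```python
import cv2,numpy as np
a=cv2.imread("pics/side0.png");b=cv2.imread("pics/top0.png")
cv2.imwrite("pics/s1.png",cv2.resize(a[90:400,150:430],None,fx=1.93,fy=1.93,interpolation=cv2.INTER_CUBIC))
cv2.imwrite("pics/t1.png",cv2.resize(b[90:350,110:480],None,fx=2.16,fy=2.16,interpolation=cv2.INTER_CUBIC))
```

```text
(no output)
```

View pics/s1.png

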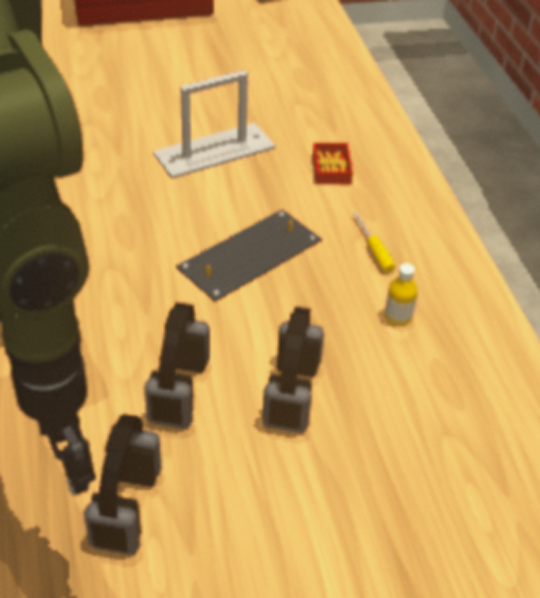

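View pics/t1.png

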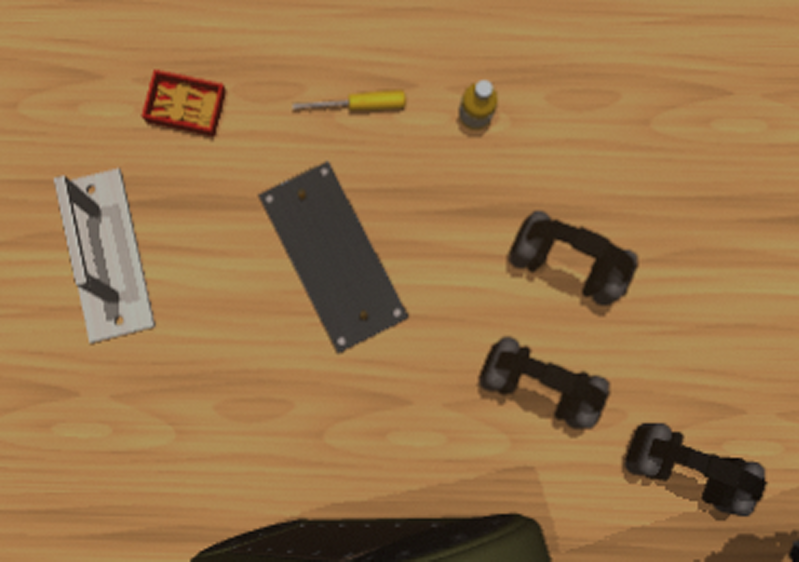

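The side view shows the rack at about (262,150), the dark plate with brass pins at (281,224), and three ear defenders at (303,284), (240,278) and (213,341). In the top view the rack is at (159,209), the plate at (264,209) and the ear defenders at (374,210), (363,267) and (432,307).

```bash
cat > h.py <<'E'
import numpy as np,cv2
from scipy.optimize import least_squares
from scipy.spatial.transform import Rotation as R
from station import *
def cam(c):
    k=calibration(c); f=210/np.tan(np.radians(k["vertical_fov"]/2))
    K=np.array([[f,0,k["cx"]],[0,f,k["cy"]],[0,0,1]]); Rm=R.from_quat(k["orientation"]).as_matrix()
    return K,np.array(k["distortion"]),Rm,np.array(k["position"])
C={c:cam(c) for c in("side","top")}
def proj(c,P):
    K,d,Rm,p=C[c]; r=Rm.T; return cv2.projectPoints(np.float64(P).reshape(-1,1,3),cv2.Rodrigues(r)[0],-r@p,K,d)[0].reshape(-1,2)
def onplane(c,uv,z):
    K,d,Rm,p=C[c]; n=cv2.undistortPoints(np.float64(uv).reshape(-1,1,2),K,d).reshape(-1,2)
    v=np.c_[n,np.ones(len(n))]@Rm.T; return p+v*((z-p[2])/v[:,2])[:,None]
def tri(a,b):  # side px, top px
    P0=onplane("top",b,60)[0]
    s=least_squares(lambda P:np.r_[(proj("side",P)-a).ravel(),(proj("top",P)-b).ravel()],P0); return s.x,np.sqrt(2*s.cost)
E
python3 - <<'E'
from h import *
f=lambda a,b:print(np.round(tri(np.array(a),np.array(b))[0],1),round(tri(np.array(a),np.array(b))[1],1))
f([263.5,128.7],[138.8,199.1]) # bar_mid
f([261.5,169.5],[156.4,206.6])
print("crests")
for a,b in (([303.2,263.4],[381.7,202.5]),([241.6,257.1],[365.7,268]),([209.1,315.6],[444.4,309.6])): f(a,b)
print("origins")
for a,b in (([303.7,293.9],[370.6,209.5]),([238.6,292.8],[359.8,266.5]),([212.1,350.2],[425.5,303.5])): f(a,b)
a=cv2.imread("pics/side0.png");b=cv2.imread("pics/top0.png")
for c,im,roi in(("side",a,(235,190,330,255)),("top",b,(225,160,305,260))):
    g=im.max(2).astype(int); x0,y0,x1,y1=roi; m=np.zeros(g.shape,np.uint8); m[y0:y1,x0:x1]=(g[y0:y1,x0:x1]<110)*255
    cn=max(cv2.findContours(m,0,1)[0],key=cv2.contourArea); h=cv2.convexHull(cn)
    W=onplane(c,h[:,0,:],6)[:,:2]; r=cv2.minAreaRect(W.astype(np.float32)); print(c,"dock",r)
    # pins: brass
    hsv=cv2.cvtColor(im,cv2.COLOR_BGR2HSV); mm=np.zeros_like(m); cv2.drawContours(mm,[h],-1,255,-1); mm=cv2.erode(mm,np.ones((5,5)))
    br=((hsv[...,1]>110)&(hsv[...,2]>50)&(mm>0)).astype(np.uint8)
    n,_,st,ce=cv2.connectedComponentsWithStats(br); 
    for i in range(1,n): print(st[i],ce[i].round(1),onplane(c,ce[i],18)[0].round(1))
for n,im in(("side",a),("top",b)):
    g=(im.max(2).astype(int)-im.min(2)<40)&(im.max(2)>100)
    x0,y0,x1,y1=(220,110,300,190) if n=="side" else (130,160,190,255)
    m=np.zeros(g.shape,np.uint8); m[y0:y1,x0:x1]=g[y0:y1,x0:x1]; cv2.imwrite(f"pics/m{n}.png",cv2.resize(np.hstack([im[y0:y1,x0:x1],cv2.cvtColor(m[y0:y1,x0:x1]*255,cv2.COLOR_GRAY2BGR)]),None,fx=4,fy=4,interpolation=0))
E
python3 -c "
import cv2,numpy as np
a=cv2.imread('pics/mside.png');b=cv2.imread('pics/mtop.png')
w=max(a.shape[1],b.shape[1]);p=lambda i:cv2.copyMakeBorder(i,0,0,0,w-i.shape[1],0)
i=np.vstack([p(a),p(b)]);print(i.shape);cv2.imwrite('pics/m.png',cv2.resize(i,None,fx=600/i.shape[0],fy=600/i.shape[0]))"
```

```text
[516.  312.6 172.2] 4.9
[523.7 317.  -15. ] 0.1
crests
[ 522.6 -333.9  134.2] 0.8
[ 350.6 -288.   143.6] 2.7
[ 245.8 -483.3  160. ] 0.3
origins
[ 530.3 -331.7   -2.6] 0.3
[ 349.8 -296.5    3.3] 3.7
[ 249.4 -483.2    9.6] 3.5
side dock ((524.45703125, -12.475578308105469), (242.39483642578125, 103.51775360107422), 28.486845016479492)
[299 205   3   5  12] [299.8 207.4] [606.9  29.7  18. ]
[256 227   4   7  22] [257.6 229.8] [442.2 -55.4  18. ]
top dock ((524.3090209960938, -9.1707763671875), (249.75733947753906, 109.13243103027344), 28.65703582763672)
[248 178   3   4  10] [249.2 179.5] [607.6  36.3  18. ]
[277 234   3   4  11] [277.9 235.6] [440.3 -54.4  18. ]
(700, 640, 3)
```

View pics/m.png

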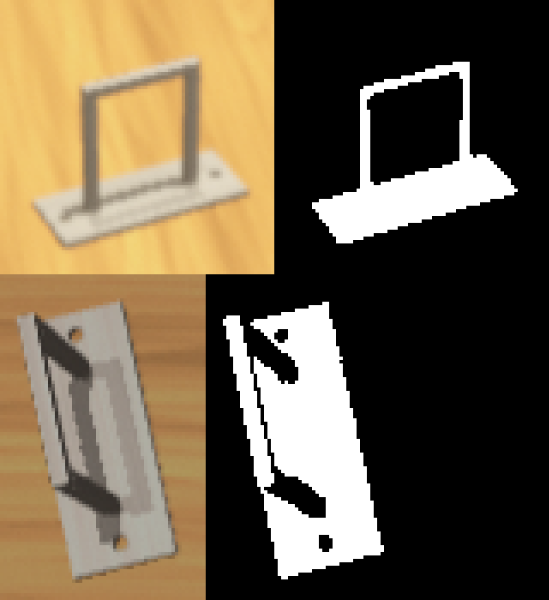

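The masks show the rack cleanly: foot, posts and bar in both views. The bar is offset left in the top view, as parallax would do. I'll fit box models to the silhouettes.

```bash
cat >> h.py <<'E'
from scipy.optimize import minimize
def box(x0,x1,y0,y1,z0,z1): return np.array([[x,y,z] for x in(x0,x1) for y in(y0,y1) for z in(z0,z1)],float)
RACK=[box(-115,115,-45,45,0,8),box(-69,-55,-7,7,8,156),box(55,69,-7,7,8,156),box(-69,69,-7,7,156,170)]
MUFF=[box(-32,32,34,78,0,86),box(-32,32,-78,-34,0,86),box(-14,14,-20,20,145,159)]+[np.r_[box(-12,12,min(s*18,s*22),max(s*18,s*22),145,159),box(-12,12,min(s*45,s*60),max(s*45,s*60),80,90)] for s in(1,-1)]
def render(c,parts,p,roi,S=4):
    x0,y0,x1,y1=roi; m=np.zeros(((y1-y0)*S,(x1-x0)*S),np.uint8)
    r=R.from_euler("z",p[3],degrees=True).as_matrix()
    for b in parts:
        uv=(proj(c,b@r.T+p[:3])-[x0-.5,y0-.5])*S-.5
        cv2.fillConvexPoly(m,cv2.convexHull(np.round(uv*16).astype(np.int32)),1,shift=4)
    return cv2.resize(m.astype(np.float32),(x1-x0,y1-y0),interpolation=cv2.INTER_AREA)
def fit(c,mask,parts,p0,roi,fixz=True):
    x0,y0,x1,y1=roi; t=cv2.GaussianBlur(mask[y0:y1,x0:x1].astype(np.float32),(0,0),1)
    full=lambda q:[q[0],q[1],p0[2] if fixz else q[3],q[2]]
    cost=lambda q:float(((cv2.GaussianBlur(render(c,parts,full(q),roi),(0,0),1)-t)**2).sum())
    q=np.array([p0[0],p0[1],p0[3]]+([] if fixz else [p0[2]]),float)
    for s in(8,2):
        q=minimize(cost,q,method="Nelder-Mead",options=dict(initial_simplex=np.vstack([q]+[q+s*e for e in np.eye(len(q))]),xatol=.02,fatol=.01)).x
    return np.round(full(q),1),round(cost(q),1)
grey=lambda im:((im.max(2).astype(int)-im.min(2)<40)&(im.max(2)>80))
dark=lambda im:(im.max(2)<110)
E
python3 - <<'E'
from h import *
I={c:cv2.imread(f"pics/{c}0.png") for c in C}
for c in C:
    roi=(220,110,300,190) if c=="side" else (125,155,195,260)
    for p in ([520,315,0,95],): print(c,fit(c,grey(I[c]),RACK,p,roi))
    roi=(280,240,330,325) if c=="side" else (335,180,415,237)
    for yaw in (50,70,110,): print(c,"muff",fit(c,dark(I[c]),MUFF,[525,-333,0,yaw],roi))
    roi=(235,190,330,255) if c=="side" else (225,160,305,260)
    print(c,"dock",fit(c,dark(I[c]),[box(-125,125,-55,55,0,6)],[524,-11,0,28.5],roi))
E
```

```text
side (array([489.7, 351.1,   0. ,  80.7]), 835.7)
side muff (array([ 524.2, -327. ,    0. ,  -23. ]), 175.2)
side muff (array([ 565.5, -370.7,    0. ,   79.7]), 526.3)
side muff (array([ 524.3, -327.3,    0. ,  156.9]), 175.4)
side dock (array([524.5,  -8.7,   0. ,  28.7]), 234.2)
top (array([517.6, 305.4,   0. ,  16.1]), 197.7)
top muff (array([ 521. , -332.2,    0. ,  -23.4]), 47.3)
top muff (array([ 521. , -331.5,    0. ,  156.6]), 47.4)
top muff (array([ 520.8, -331.8,    0. ,  156.3]), 48.2)
top dock (array([524.7,  -8.8,   0. ,  28.3]), 19.2)
```

Run:
```python
from h import *
I={c:cv2.imread(f"pics/{c}0.png") for c in C}
for c in C:
    roi=(220,110,300,190) if c=="side" else (125,155,195,260)
    print(c,fit(c,grey(I[c]),RACK,[518,306,0,16],roi),fit(c,grey(I[c]),RACK,[518,306,0,16],roi,False))
    roi=(280,240,330,325) if c=="side" else (335,180,415,237)
    for th in (70,90):
      print(c,"muff",fit(c,I[c].max(2)<th,MUFF,[523,-333,0,-23],roi))
    roi=(235,190,330,255) if c=="side" else (225,160,305,260)
    for th in (80,140):print(c,"dock",fit(c,I[c].max(2)<th,[box(-125,125,-55,55,0,6)],[524,-9,0,28.5],roi))
```

```text
side (array([518.9, 307.8,   0. ,  15.8]), 135.6) (array([532.5, 381.5, -51.9,  13.9]), 103.6)
side muff (array([ 527.2, -322.2,    0. ,  -19.6]), 503.0)
side muff (array([ 524.8, -325. ,    0. ,  -22.1]), 290.5)
side dock (array([ 519.3,  339.1,    0. , -186. ]), 84.2)
side dock (array([525.8,  -8.2,   0. ,  28.5]), 161.8)
top (array([517.3, 305.3,   0. ,  16. ]), 197.6) (array([520.5, 310.2, -18. ,  15.9]), 191.5)
top muff (array([ 521.5, -331.8,    0. ,  -23.7]), 143.1)
top muff (array([ 521.5, -331.8,    0. ,  -23.7]), 60.5)
top dock (array([524.7,  -9.5,   0. ,  28.3]), 55.6)
top dock (array([524.4,  -9.3,   0. ,  28.5]), 4.5)
```

{"api": "drive_tool", "payload": {
  "xyz": [
    [0.114,-0.086,0],
    [0.114,-0.086,0],
    [0.114,-0.086,0],
    [0.114,-0.086,0],
    [0.114,-0.086,0],
    [0.114,-0.086,0],
    [0.114,-0.086,0],
    [0.114,-0.086,0],
    [0.114,-0.086,0]
  ],
  "spin": [0,0,0,0,0,0,0,0,0],
  "jaw": 1
}}

```text
clock: 2.82
tcp_pos: [480.7, -148.9, 231.6]
ee_rot: [0.988, 0.155, 0.0, 0.0]
force: [0.7, -0.8, -0.1]
grip_width: 85.3
grasp_force: 0.0
```

```bash
cat >> h.py <<'E'
def pose():
    o=get_obs(); M=R.from_quat(o["ee_rot"]).as_matrix(); a=np.degrees(np.arctan2(M[1,0],M[0,0])); return o,o["tcp_pos"],a
def plan(n,x=None,y=None,z=None,a=None,frm=None):
    o,p,a0=pose()
    if frm is not None: p,a0=np.array(frm[:3]),frm[3]
    t=np.array([p[i] if v is None else v for i,v in enumerate((x,y,z))]); a=a0 if a is None else a
    da=(a-a0+180)%360-180
    rows=[];c=np.array(p);ca=a0
    for i in range(n):
        s=(p+(t-p)*(i+1)/n)-c; r=np.radians(ca)
        v=np.round([(s[0]*np.cos(r)+s[1]*np.sin(r))/400,(s[0]*np.sin(r)-s[1]*np.cos(r))/400,-s[2]/400],3)
        sp=round(-(da/n*(i+1)+a0-ca)/90,3); rows.append((v.tolist(),sp))
        c=c+400*np.array([v[0]*np.cos(r)+v[1]*np.sin(r),v[0]*np.sin(r)-v[1]*np.cos(r),-v[2]]); ca-=90*sp
    print([r[0] for r in rows]);print([r[1] for r in rows]); return [*c,ca]
def st():
    o,p,a=pose(); print(round(o["clock"],2),p.round(1),round(a,2),"q",o["q"].round(2),"F",o["force"].round(1),"T",o["torque"].round(2),"w",round(o["grip_width"],1),"g",round(o["grasp_force"],1))
E
python3 - <<'E'
from h import *
st()
E
```

```text
2.83 [ 480.7 -148.9  231.6] 17.87 q [-0.3   0.13 -0.28  1.16 -0.    2.53] F [ 0.7 -0.8 -0.1] T [-0.09 -0.04 -0.03] w 85.3 g 0.0
```

Run:
```python
from h import *
f=plan(9,499,78,225,107)
print(f);f=plan(9,518,306.5,200,196,frm=f);print(f)
```

```text
[[0.024, -0.058, 0.002], [0.034, -0.054, 0.002], [0.043, -0.047, 0.002], [0.049, -0.038, 0.001], [0.056, -0.03, 0.002], [0.06, -0.019, 0.002], [0.063, -0.009, 0.002], [0.063, 0.002, 0.002], [0.062, 0.013, 0.002]]
[np.float64(-0.11), np.float64(-0.11), np.float64(-0.11), np.float64(-0.11), np.float64(-0.11), np.float64(-0.11), np.float64(-0.11), np.float64(-0.11), np.float64(-0.11)]
[np.float64(499.19391578727885), np.float64(77.87800200099247), np.float64(224.8243279114331), np.float64(106.96589263659902)]
[[0.059, 0.024, 0.007], [0.055, 0.033, 0.007], [0.047, 0.042, 0.007], [0.04, 0.05, 0.007], [0.031, 0.056, 0.006], [0.02, 0.06, 0.007], [0.01, 0.063, 0.007], [-0.001, 0.064, 0.007], [-0.012, 0.062, 0.007]]
[np.float64(-0.11), np.float64(-0.11), np.float64(-0.11), np.float64(-0.11), np.float64(-0.11), np.float64(-0.11), np.float64(-0.109), np.float64(-0.11), np.float64(-0.11)]
[np.float64(518.165523773228), np.float64(306.3274563640129), np.float64(200.024327911433), np.float64(195.97589263659907)]
```

{"api": "drive_tool", "payload": {
  "xyz": [
    [0.024,-0.058,0.002],
    [0.034,-0.054,0.002],
    [0.043,-0.047,0.002],
    [0.049,-0.038,0.001],
    [0.056,-0.03,0.002],
    [0.06,-0.019,0.002],
    [0.063,-0.009,0.002],
    [0.063,0.002,0.002],
    [0.062,0.013,0.002]
  ],
  "spin": [-0.11,-0.11,-0.11,-0.11,-0.11,-0.11,-0.11,-0.11,-0.11]
}}

```text
clock: 3.95
tcp_pos: [498.2, 77.1, 224.6]
ee_rot: [0.593, 0.805, 0.0, 0.0]
force: [0.7, -0.0, -0.6]
grip_width: 85.3
grasp_force: 0.0
```

{"api": "drive_tool", "payload": {
  "xyz": [
    [0.059,0.024,0.007],
    [0.055,0.033,0.007],
    [0.047,0.042,0.007],
    [0.04,0.05,0.007],
    [0.031,0.056,0.006],
    [0.02,0.06,0.007],
    [0.01,0.063,0.007],
    [-0.001,0.064,0.007],
    [-0.012,0.062,0.007],
    [0,0,0]
  ],
  "spin": [-0.11,-0.11,-0.11,-0.11,-0.11,-0.11,-0.109,-0.11,-0.11,0]
}}

```text
clock: 5.2
tcp_pos: [517.0, 306.0, 199.3]
ee_rot: [-0.14, 0.99, 0.0, -0.0]
force: [-0.0, 0.4, -0.1]
grip_width: 85.6
grasp_force: 0.0
```

Run:
```python
from h import *
st()
plan(5,518.2,306.5,146,196)
for c in C: cv2.imwrite(f"pics/{c}1.png",capture(c))
```

```text
5.2 [517.  306.  199.3] -163.94 q [ 0.53  0.33 -0.1   1.14  0.    0.25] F [-0.   0.4 -0.1] T [-0.01  0.   -0.  ] w 85.6 g 0.0
[[-0.001, 0.0, 0.027], [-0.0, 0.0, 0.026], [-0.001, 0.0, 0.027], [-0.001, 0.0, 0.027], [-0.0, 0.0, 0.026]]
[np.float64(0.0), np.float64(0.0), np.float64(0.0), np.float64(0.001), np.float64(-0.0)]
```

{"api": "drive_tool", "payload": {
  "xyz": [
    [-0.001,0,0.027],
    [-0.001,0,0.027],
    [-0.001,0,0.027],
    [0,0,0.027],
    [0,0,0.025],
    [0,0,0]
  ],
  "spin": [0,0,0,0,0,0]
}}

```text
clock: 6.05
tcp_pos: [517.6, 304.6, 145.3]
ee_rot: [-0.139, 0.99, -0.0, -0.001]
force: [-0.5, 0.5, -0.1]
grip_width: 85.3
grasp_force: 0.0
```

{"api": "drive_tool", "payload": {
  "xyz": [
    [0,0,0],
    [0,0,0],
    [0,0,0],
    [0,0,0],
    [0,0,0],
    [0,0,0],
    [0,0,0],
    [0,0,0]
  ],
  "spin": [0,0,0,0,0,0,0,0],
  "jaw": 0,
  "grip_force": 60
}}

```text
clock: 7.05
tcp_pos: [518.4, 305.4, 146.8]
ee_rot: [-0.139, 0.99, 0.0, 0.0]
force: [-1.1, 3.8, 3.3]
grip_width: 13.0
grasp_force: 59.8
```

Run:
```python
from h import *
st()
f=plan(4,z=206)
f=plan(10,524.7,-9.2,208,208.4,frm=f)
```

```text
7.05 [518.4 305.4 146.8] -164.01 q [ 0.53  0.36 -0.18  1.03  0.    0.25] F [-1.1  3.8  3.3] T [ 0.56  0.33 -0.07] w 13.0 g 59.8
[[-0.0, 0.0, -0.037], [-0.0, 0.0, -0.037], [-0.0, 0.0, -0.037], [-0.0, 0.0, -0.037]]
[np.float64(-0.0), np.float64(-0.0), np.float64(-0.0), np.float64(-0.0)]
[[0.02, -0.076, -0.001], [0.022, -0.076, -0.0], [0.023, -0.075, -0.001], [0.025, -0.074, -0.0], [0.027, -0.074, -0.001], [0.028, -0.074, -0.0], [0.03, -0.073, -0.001], [0.032, -0.072, -0.0], [0.033, -0.071, -0.001], [0.034, -0.071, -0.0]]
[np.float64(-0.014), np.float64(-0.014), np.float64(-0.013), np.float64(-0.014), np.float64(-0.014), np.float64(-0.014), np.float64(-0.014), np.float64(-0.013), np.float64(-0.014), np.float64(-0.014)]
```

{"api": "drive_tool", "payload": {
  "xyz": [
    [0,0,-0.012],
    [0,0,-0.035],
    [0,0,-0.035],
    [0,0,-0.035],
    [0,0,-0.03]
  ],
  "spin": [0,0,0,0,0]
}}

```text
clock: 7.68
tcp_pos: [518.6, 305.1, 206.7]
ee_rot: [-0.139, 0.99, 0.0, 0.0]
force: [0.4, 0.0, -7.0]
grip_width: 12.7
grasp_force: 58.7
```

{"api": "drive_tool", "payload": {
  "xyz": [
    [0.01,-0.038,0],
    [0.021,-0.076,0],
    [0.022,-0.076,0],
    [0.024,-0.075,0],
    [0.026,-0.074,0],
    [0.027,-0.074,0],
    [0.028,-0.074,0],
    [0.03,-0.073,0],
    [0.032,-0.072,0],
    [0.033,-0.071,0],
    [0.018,-0.036,0],
    [0,0,0]
  ],
  "spin": [-0.007,-0.014,-0.014,-0.014,-0.014,-0.014,-0.014,-0.014,-0.014,-0.014,-0.007,0]
}}

```text
clock: 9.18
tcp_pos: [525.9, -12.1, 204.9]
ee_rot: [-0.246, 0.969, -0.0, -0.001]
force: [-1.2, 2.3, -6.5]
grip_width: 12.9
grasp_force: 58.8
```

{"api": "drive_tool", "payload": {
  "xyz": [
    [0,0,0],
    [0,0,0],
    [0,0,0]
  ],
  "spin": [0,0,0]
}}

```text
clock: 9.55
tcp_pos: [526.7, -9.7, 205.3]
ee_rot: [-0.247, 0.969, 0.0, -0.0]
force: [0.1, 0.3, -7.5]
grip_width: 12.9
grasp_force: 58.8
```

Run:
```python
from h import *
st()
I={c:capture(c) for c in C}
for c in C: cv2.imwrite(f"pics/{c}2.png",I[c])
a=cv2.resize(I["side"][120:270,190:370],None,fx=3.2,fy=3.2,interpolation=2);b=cv2.resize(I["top"][140:275,190:330],None,fx=2.8,fy=2.8)
h=min(a.shape[0],b.shape[0]);i=np.hstack([a[:h,-420:],b[:h]]);print(i.shape);cv2.imwrite("pics/h2.png",i)
```

```text
9.55 [526.7  -9.7 205.3] -151.37 q [-0.02  0.19 -0.27  1.11  0.   -0.52] F [ 0.1  0.3 -7.5] T [ 0.02  0.01 -0.03] w 12.9 g 58.8
(378, 812, 3)
```

View pics/h2.png

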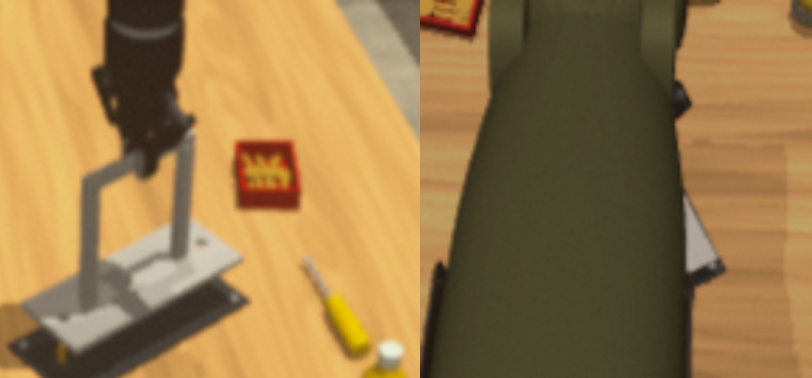

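The side view shows the rack hanging squarely above the plate, with the near pin visible below the foot's lower left. The arm hides the rack in the top view, so I'll fit the rack in the side view only.

Run:
```python
from h import *
I=cv2.imread("pics/side2.png"); I0=cv2.imread("pics/side0.png")
roi=(232,168,330,245)
sub=[RACK[0]]+[b.copy() for b in RACK[1:3]]
for th in (70,80,95):
    m=(I.max(2).astype(int)-I.min(2)<40)&(I.max(2)>th)
    m[:, :232]=0; mm=m.copy()
    for p in([526,-10,58.5,28.4],[522,-6,58.5,27]): print(th,fit("side",m,sub,p,roi))
# reference with same subset for initial rack
roi0=(220,130,300,190)
m0=grey(I0); print("ref",fit("side",m0,sub,[518,306,0,16],roi0))
q,_=fit("side",m,sub,[526,-10,58.5,28.4],roi)
r=render("side",sub,q,roi); x0,y0,x1,y1=roi
v=I[y0:y1,x0:x1].copy(); big=cv2.resize(v,None,fx=4,fy=4,interpolation=0); rb=cv2.resize(r,None,fx=4,fy=4)
cs,_=cv2.findContours((rb>.5).astype(np.uint8),0,1); cv2.drawContours(big,cs,-1,(0,0,255),1)
mb=cv2.resize((m[y0:y1,x0:x1]*255).astype(np.uint8),None,fx=4,fy=4,interpolation=0)
cv2.imwrite("pics/f2.png",np.hstack([big,cv2.cvtColor(mb,8)]))
```

```text
70 (array([527.7, -11.9,  58.5,  29.1]), 234.8)
70 (array([527.6, -12.9,  58.5,  28.8]), 234.4)
80 (array([528. , -11.3,  58.5,  28.8]), 142.5)
80 (array([527.1, -12.3,  58.5,  28.8]), 143.6)
95 (array([528.2, -10. ,  58.5,  28.8]), 112.7)
95 (array([527.4, -10. ,  58.5,  28.8]), 113.5)
ref (array([519.9, 309.5,   0. ,  15.8]), 138.9)
```

View pics/f2.png

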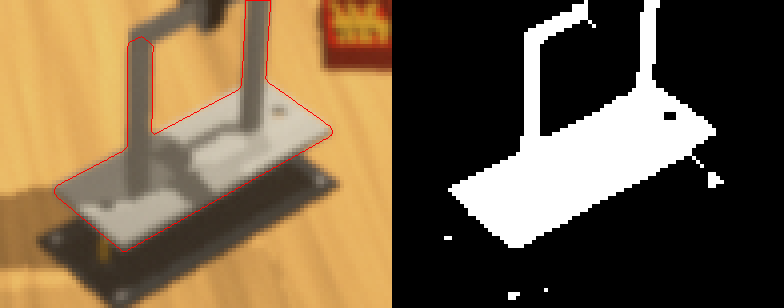

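The fitted outline follows the foot well, and the near pin shows under the foot's lower-left end. I'll refine the plate in the side view, pins included.

Run:
```python
from h import *
I={c:cv2.imread(f"pics/{c}0.png") for c in C}
D=[box(-125,125,-55,55,0,6)]
for c in C:
    x0,y0,x1,y1=roi=(235,190,330,255) if c=="side" else (225,160,305,260)
    im=I[c].astype(int); sat=(im[...,2]-im[...,0]) # wood: strong red-blue difference
    for th in (35,50,65):
        m=((sat<th)).astype(np.uint8); k=np.zeros_like(m); k[y0:y1,x0:x1]=m[y0:y1,x0:x1]
        cn=max(cv2.findContours(k,0,1)[0],key=cv2.contourArea); f=np.zeros_like(m); cv2.drawContours(f,[cn],-1,1,-1)
        q,e=fit(c,f,D,[524.5,-9.2,0,28.4],roi); print(c,th,q,e)
    # pins: fit brass blobs with cylinder-ish boxes
    P=[np.array([[x+rr*np.cos(t),rr*np.sin(t),z] for t in np.arange(0,6.3,.4) for z,rr in((6,5),(25,5),(30,2))]) for x in(95,-95)]
    pl=render(c,D,q,roi)>.99; pl=cv2.erode(pl.astype(np.uint8),np.ones((7,7)))
    br=np.zeros(I[c].shape[:2],np.float32); br[y0:y1,x0:x1]=np.clip((sat[y0:y1,x0:x1]-10)/40,0,1)*pl
    print("pins",fit(c,br,P,[524.5,-9.2,0,28.4],roi), br.sum())
```

```text
side 35 [525.1  -7.4   0.   28.1] 109.6
side 50 [526.4  -7.7   0.   28.7] 69.2
side 65 [526.3  -7.8   0.   28.7] 35.7
pins (array([524.7, -13.2,   0. ,  27.8]), 41.4) 231.775
top 35 [524.6  -9.7   0.   28.5] 13.8
top 50 [524.6  -9.    0.   28.5] 4.8
top 65 [524.1  -9.4   0.   28.3] 1.5
pins (array([525.1,  -8.8,   0. ,  28.4]), 0.9) 21.85
```

Run:
```python
from h import *
plan(3,525.3,-7.8,183,208.5)
```

```text
[[0.0, 0.002, 0.019], [0.001, 0.002, 0.018], [-0.0, 0.002, 0.019]]
[np.float64(0.0), np.float64(0.001), np.float64(0.0)]
```

{"api": "drive_tool", "payload": {
  "xyz": [
    [0,0.002,0.012],
    [0.001,0.002,0.018],
    [0,0.002,0.014],
    [0,0,0.012],
    [0,0,0],
    [0,0,0],
    [0,0,0]
  ],
  "spin": [0,0,0,0,0,0,0]
}}

```text
clock: 10.52
tcp_pos: [525.5, -8.4, 183.2]
ee_rot: [-0.247, 0.969, -0.0, 0.0]
force: [0.7, 1.0, -6.4]
grip_width: 12.6
grasp_force: 58.8
```

Run:
```python
from h import *
st(); z=get_obs()["tcp_pos"][2]-146.8
I=capture("side"); cv2.imwrite("pics/side3.png",I)
roi=(232,168,330,245); sub=RACK[:3]
for th in (80,95):
    m=(I.max(2).astype(int)-I.min(2)<40)&(I.max(2)>th)
    n,l,s,_=cv2.connectedComponentsWithStats(m.astype(np.uint8)[168:245,232:330]); 
    k=np.zeros(m.shape,bool); k[168:245,232:330]=l==1+np.argmax(s[1:,4])
    print(th,fit("side",k,sub,[526,-9,z,28.5],roi))
x0,y0,x1,y1=roi
big=cv2.resize(I[y0:y1,x0:x1],None,fx=7,fy=7,interpolation=2); 
q=[526.3,-7.8,0,28.7]
D=[box(-125,125,-55,55,6,6)]; r=cv2.resize(render("side",D,q,roi),None,fx=7,fy=7); cs,_=cv2.findContours((r>.5).astype(np.uint8),0,1); cv2.drawContours(big,cs,-1,(0,0,255),1)
cv2.imwrite("pics/f3.png",big)
```

```text
10.53 [525.5  -8.4 183.2] -151.43 q [-0.02  0.2  -0.31  1.06 -0.   -0.51] F [ 0.7  1.  -6.4] T [-0.01  0.05 -0.02] w 12.6 g 58.8
80 (array([526.5, -10.7,  36.4,  27.9]), 114.0)
95 (array([526.5,  -9.8,  36.4,  27.7]), 94.7)
```

View pics/f3.png

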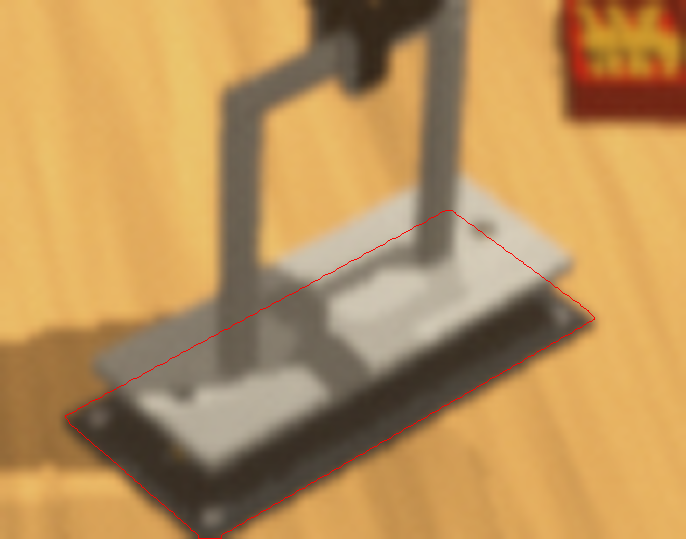

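{"api": "drive_tool", "payload": {
  "xyz": [
    [0,0.002,0.008],
    [0,0,0.008],
    [0,0,0.008],
    [0,0,0],
    [0,0,0]
  ],
  "spin": [0,0,0,0,0]
}}

```text
clock: 11.2
tcp_pos: [524.9, -7.7, 173.3]
ee_rot: [-0.247, 0.969, -0.0, 0.0]
force: [-0.4, -0.1, -6.0]
grip_width: 13.3
grasp_force: 58.8
```

```bash
python3 -c "
from h import *
st()"
```

```text
11.2 [524.9  -7.7 173.3] -151.43 q [-0.01  0.21 -0.32  1.04  0.   -0.51] F [-0.4 -0.1 -6. ] T [-0.03  0.02 -0.03] w 13.3 g 58.8
```

{"api": "drive_tool", "payload": {
  "xyz": [
    [0,0,0.006],
    [0,0,0.006],
    [0,0,0],
    [0,0,0]
  ],
  "spin": [0,0,0,0]
}}

```text
clock: 11.7
tcp_pos: [524.9, -7.7, 168.5]
ee_rot: [-0.247, 0.969, 0.0, -0.0]
force: [0.6, -0.7, -5.9]
grip_width: 12.8
grasp_force: 58.8
```

```bash
python3 -c "
from h import *
st()"
```

```text
11.7 [524.9  -7.7 168.5] -151.42 q [-0.01  0.21 -0.33  1.03  0.   -0.51] F [ 0.6 -0.7 -5.9] T [ 0.    0.01 -0.05] w 12.8 g 58.8
```

{"api": "drive_tool", "payload": {
  "xyz": [
    [0,0,0.008],
    [0,0,0.01],
    [0,0,0.01],
    [0,0,0.006],
    [0,0,0],
    [0,0,0]
  ],
  "spin": [0,0,0,0,0,0]
}}

```text
clock: 12.45
tcp_pos: [525.0, -7.7, 155.0]
ee_rot: [-0.247, 0.969, -0.0, 0.0]
force: [0.7, 0.7, -6.7]
grip_width: 12.9
grasp_force: 58.8
```

```bash
python3 -c "
from h import *
st()"
```

```text
12.45 [525.   -7.7 155. ] -151.43 q [-0.01  0.22 -0.35  1.   -0.   -0.51] F [ 0.7  0.7 -6.7] T [-0.01 -0.02 -0.06] w 12.9 g 58.8
```

{"api": "drive_tool", "payload": {
  "xyz": [
    [0,0,0.003],
    [0,0,0.002],
    [0,0,0.001],
    [0,0,0],
    [0,0,0]
  ],
  "spin": [0,0,0,0,0]
}}

```text
clock: 13.08
tcp_pos: [524.9, -7.6, 152.7]
ee_rot: [-0.247, 0.969, 0.0, 0.0]
force: [-2.4, 0.4, -3.7]
grip_width: 13.0
grasp_force: 59.2
```

{"api": "drive_tool", "payload": {
  "xyz": [
    [0,0,0.001],
    [0,0,0.001],
    [0,0,0],
    [0,0,0]
  ],
  "spin": [0,0,0,0]
}}

```text
clock: 13.58
tcp_pos: [524.9, -7.5, 152.6]
ee_rot: [-0.247, 0.969, 0.0, 0.0]
force: [-5.4, 0.8, 5.6]
grip_width: 12.8
grasp_force: 60.6
```

{"api": "drive_tool", "payload": {
  "xyz": [
    [0,0,0],
    [0,0,0],
    [0,0,0],
    [0,0,0],
    [0,0,0],
    [0,0,0]
  ],
  "spin": [0,0,0,0,0,0],
  "jaw": 1
}}

```text
clock: 14.32
tcp_pos: [524.9, -7.7, 151.7]
ee_rot: [-0.247, 0.969, -0.0, -0.0]
force: [1.1, -0.3, 0.5]
grip_width: 85.4
grasp_force: 0.0
```

{"api": "drive_tool", "payload": {
  "xyz": [
    [0,0,-0.03],
    [0,0,-0.08],
    [0,0,-0.1],
    [0,0,-0.04]
  ],
  "spin": [0,0,0,0]
}}

```text
clock: 14.82
tcp_pos: [526.3, -7.7, 254.8]
ee_rot: [-0.247, 0.969, -0.001, 0.002]
force: [0.7, -0.3, 0.9]
grip_width: 85.4
grasp_force: 0.0
```

Run:
```python
from h import *
st()
f=plan(11,522,-200,240,130)
f=plan(7,522.5,-331,215,66.6,frm=f);print(f)
```

```text
14.82 [526.3  -7.7 254.8] -151.42 q [-0.01  0.16 -0.19  1.22 -0.   -0.51] F [ 0.7 -0.3  0.9] T [ 0.05 -0.05  0.  ] w 85.4 g 0.0
[[0.022, -0.038, 0.003], [0.017, -0.04, 0.004], [0.011, -0.042, 0.003], [0.007, -0.044, 0.003], [0.001, -0.043, 0.004], [-0.005, -0.044, 0.003], [-0.01, -0.042, 0.004], [-0.015, -0.041, 0.003], [-0.02, -0.039, 0.003], [-0.024, -0.036, 0.004], [-0.03, -0.033, 0.003]]
[np.float64(0.079), np.float64(0.08), np.float64(0.079), np.float64(0.079), np.float64(0.08), np.float64(0.079), np.float64(0.08), np.float64(0.079), np.float64(0.079), np.float64(0.08), np.float64(0.079)]
[[-0.036, -0.03, 0.009], [-0.04, -0.024, 0.009], [-0.043, -0.017, 0.009], [-0.046, -0.01, 0.009], [-0.047, -0.003, 0.009], [-0.046, 0.004, 0.009], [-0.046, 0.012, 0.009]]
[np.float64(0.101), np.float64(0.1), np.float64(0.101), np.float64(0.101), np.float64(0.1), np.float64(0.101), np.float64(0.101)]
[np.float64(522.4933454009167), np.float64(-331.16578954015966), np.float64(214.84022217580235), np.float64(-293.4445555862879)]
```

{"api": "drive_tool", "payload": {
  "xyz": [
    [0.022,-0.038,0.003],
    [0.017,-0.04,0.004],
    [0.011,-0.042,0.003],
    [0.007,-0.044,0.003],
    [0.001,-0.043,0.004],
    [-0.005,-0.044,0.003],
    [-0.01,-0.042,0.004],
    [-0.015,-0.041,0.003],
    [-0.02,-0.039,0.003],
    [-0.024,-0.036,0.004],
    [-0.03,-0.033,0.003]
  ],
  "spin": [0.079,0.08,0.079,0.079,0.08,0.079,0.08,0.079,0.079,0.08,0.079]
}}

```text
clock: 16.2
tcp_pos: [520.5, -200.5, 236.6]
ee_rot: [0.424, 0.905, -0.0, -0.0]
force: [-0.5, -0.5, 0.0]
grip_width: 85.3
grasp_force: 0.0
```

{"api": "drive_tool", "payload": {
  "xyz": [
    [-0.036,-0.03,0.009],
    [-0.04,-0.024,0.009],
    [-0.043,-0.017,0.009],
    [-0.046,-0.01,0.009],
    [-0.047,-0.003,0.009],
    [-0.046,0.004,0.009],
    [-0.046,0.012,0.009],
    [0,0,0],
    [0,0,0]
  ],
  "spin": [0.101,0.1,0.101,0.101,0.1,0.101,0.101,0,0]
}}

```text
clock: 17.32
tcp_pos: [520.9, -330.5, 211.6]
ee_rot: [0.835, 0.55, 0.0, -0.0]
force: [-0.1, -0.9, 0.0]
grip_width: 85.6
grasp_force: 0.0
```

Run:
```python
from h import *
st()
I={c:capture(c) for c in C}
for c in C: cv2.imwrite(f"pics/{c}4.png",I[c])
for c,roi in(("side",(232,150,330,252)),("top",(205,150,310,262))):
    g=grey(I[c]); x0,y0,x1,y1=roi
    n,l,s,_=cv2.connectedComponentsWithStats(g.astype(np.uint8)[y0:y1,x0:x1]); k=np.zeros(g.shape,bool); k[y0:y1,x0:x1]=l==1+np.argmax(s[1:,4])
    print(c,fit(c,k,RACK,[525,-8,6,28.5],roi))
a=cv2.resize(I["side"][140:350,220:370],None,fx=2.7,fy=2.7,interpolation=2);b=cv2.resize(I["top"][140:340,205:420],None,fx=1.8,fy=1.8)
b=cv2.copyMakeBorder(b,0,a.shape[0]-b.shape[0],0,0,0);cv2.imwrite("pics/h4.png",np.hstack([a,b]))
```

```text
17.32 [ 520.9 -330.5  211.6] 66.7 q [-0.57  0.35 -0.04  1.18  0.    1.41] F [-0.1 -0.9  0. ] T [ 0.01 -0.   -0.03] w 85.6 g 0.0
side (array([520.8, -12.7,   6. ,  32. ]), 568.4)
top (array([525.9,  -8.6,   6. ,  28.6]), 80.4)
```

View pics/h4.png

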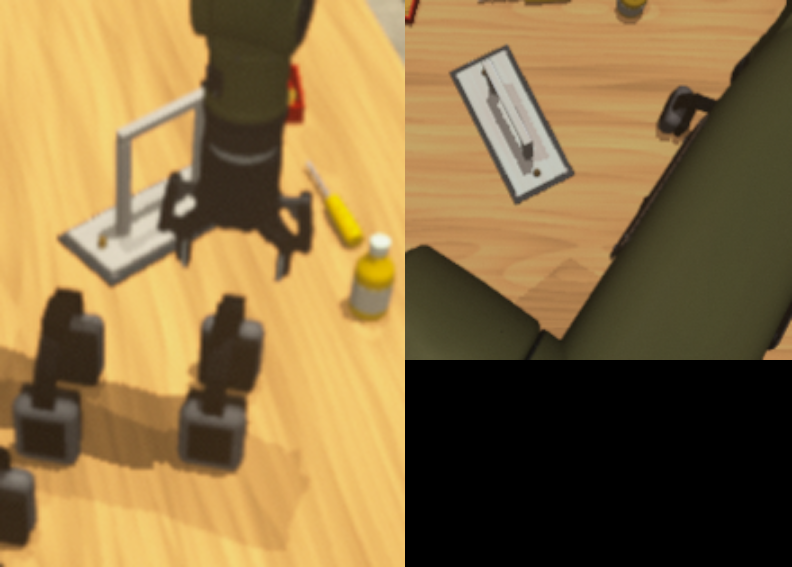

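The top view shows the rack seated flush on the plate, with the near pin standing through its hole at about (278,236). The gripper stands over the right-hand ear defenders, at about (303,284) in the side view.

{"api": "drive_tool", "payload": {
  "xyz": [
    [0,0.002,0.03],
    [0,0,0.045],
    [0,0,0.045],
    [0,0,0.03],
    [0,0,0.009],
    [0,0,0],
    [0,0,0]
  ],
  "spin": [0,0,0,0,0,0,0]
}}

```text
clock: 18.3
tcp_pos: [522.3, -331.7, 148.8]
ee_rot: [0.836, 0.549, 0.0, 0.001]
force: [0.0, 0.2, -0.3]
grip_width: 85.3
grasp_force: 0.0
```

{"api": "drive_tool", "payload": {
  "xyz": [
    [0,0,0.003],
    [0,0,0],
    [0,0,0],
    [0,0,0],
    [0,0,0],
    [0,0,0],
    [0,0,0],
    [0,0,0]
  ],
  "spin": [0,0,0,0,0,0,0,0],
  "jaw": 0,
  "grip_force": 45
}}

```text
clock: 19.3
tcp_pos: [521.9, -331.5, 147.2]
ee_rot: [0.836, 0.549, -0.0, 0.0]
force: [-1.3, 1.3, 5.5]
grip_width: 26.9
grasp_force: 45.4
```

```bash
python3 -c "
from h import *
st()"
```

```text
19.3 [ 521.9 -331.5  147.2] 66.55 q [-0.57  0.39 -0.13  1.05 -0.    1.41] F [-1.3  1.3  5.5] T [0.15 0.48 0.07] w 26.9 g 45.4
```

{"api": "drive_tool", "payload": {
  "xyz": [
    [0,0,-0.02],
    [0,0,-0.06],
    [0,0,-0.1],
    [0,0,-0.12],
    [0,0,-0.12],
    [0,0,-0.06],
    [0,0,-0.02],
    [0,0,0],
    [0,0,0]
  ],
  "spin": [0,0,0,0,0,0,0,0,0]
}}

```text
clock: 20.42
tcp_pos: [521.3, -331.1, 345.1]
ee_rot: [0.836, 0.549, -0.001, -0.001]
force: [0.0, 0.5, -3.6]
grip_width: 26.8
grasp_force: 44.9
```

Run:
```python
from h import *
st()
plan(11,525.2,-8.1,347,118.5)
```

```text
20.43 [ 521.3 -331.1  345.1] 66.55 q [-0.57  0.34  0.24  1.48  0.    1.41] F [ 0.   0.5 -3.6] T [ 0.   -0.    0.03] w 26.8 g 44.9
[[0.068, -0.028, -0.0], [0.07, -0.023, -0.001], [0.071, -0.017, -0.0], [0.073, -0.011, -0.001], [0.073, -0.005, -0.0], [0.073, 0.001, -0.001], [0.073, 0.007, -0.0], [0.073, 0.013, -0.001], [0.07, 0.019, 0.0], [0.069, 0.025, -0.0], [0.067, 0.03, -0.001]]
[np.float64(-0.052), np.float64(-0.053), np.float64(-0.052), np.float64(-0.053), np.float64(-0.052), np.float64(-0.053), np.float64(-0.052), np.float64(-0.053), np.float64(-0.052), np.float64(-0.053), np.float64(-0.052)]
```

{"api": "drive_tool", "payload": {
  "xyz": [
    [0.034,-0.014,0],
    [0.07,-0.025,0],
    [0.071,-0.02,0],
    [0.073,-0.014,-0.001],
    [0.073,-0.008,0],
    [0.073,-0.002,-0.001],
    [0.073,0.004,0],
    [0.073,0.01,-0.001],
    [0.071,0.016,0],
    [0.07,0.022,0],
    [0.068,0.028,0],
    [0.034,0.015,0]
  ],
  "spin": [-0.026,-0.053,-0.052,-0.053,-0.052,-0.053,-0.052,-0.053,-0.052,-0.053,-0.052,-0.026]
}}

```text
clock: 21.92
tcp_pos: [524.7, -5.9, 347.7]
ee_rot: [0.51, 0.86, -0.0, -0.0]
force: [0.5, 0.2, -2.9]
grip_width: 26.8
grasp_force: 44.9
```

{"api": "drive_tool", "payload": {
  "xyz": [
    [0,0,0],
    [0,0,0],
    [0,0,0]
  ],
  "spin": [0,0,0]
}}

```text
clock: 22.3
tcp_pos: [525.4, -8.6, 348.0]
ee_rot: [0.512, 0.859, -0.0, 0.0]
force: [0.2, 0.0, -2.6]
grip_width: 27.0
grasp_force: 44.9
```

Run:
```python
from h import *
st(); z=get_obs()["tcp_pos"][2]-147.2
I=capture("side"); cv2.imwrite("pics/side5.png",I)
for n in("crest","muffs","bar_mid"): print(n,[(np.round(d["point"],1).tolist(),round(d["confidence"],2)) for d in mark_of("side",n)])
print("pred crest",proj("side",[525.2,-8.1,z+145]),"origin",proj("side",[525.2,-8.1,z]),"bar",proj("side",[525.2,-8.1,176]))
x0,y0,x1,y1=roi=(220,60,350,240)
big=cv2.resize(I[y0:y1,x0:x1],None,fx=3.3,fy=3.3,interpolation=2)
r=cv2.resize(render("side",MUFF,[525.2,-8.1,z,28.5],roi),None,fx=3.3,fy=3.3)
o=big.copy();cs,_=cv2.findContours((r>.5).astype(np.uint8),0,1); cv2.drawContours(o,cs,-1,(0,0,255),1)
cv2.imwrite("pics/h5.png",o)
```

```text
22.3 [525.4  -8.6 348. ] 118.39 q [-0.02  0.15  0.01  1.43 -0.    1.06] F [ 0.2  0.  -2.6] T [0.   0.01 0.02] w 27.0 g 44.9
crest [([282.0, 136.5], 0.96), ([240.6, 258.3], 0.76), ([209.8, 317.1], 0.74)]
muffs [([282.2, 174.2], 0.93), ([240.0, 294.3], 0.78), ([214.8, 354.5], 0.7)]
bar_mid [([279.7, 177.3], 0.83)]
pred crest [[281.82002758 135.30487252]] origin [[280.56906205 174.25299896]] bar [[280.36845068 180.47949944]]
```

View pics/h5.png

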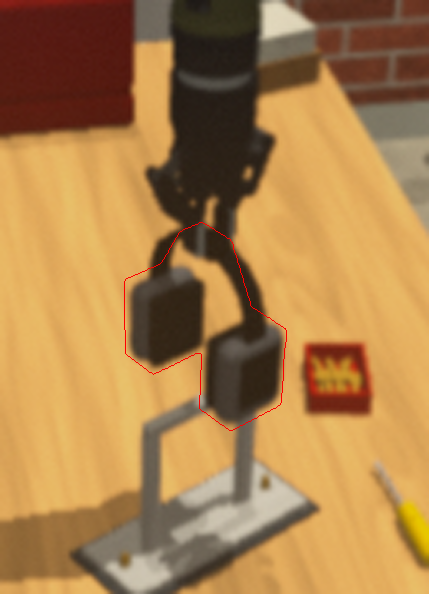

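The side view shows the ear defenders held straight above the bar with one cup on either side. The crest is at (282,136), within about 1 px of the prediction, so I'll lower them.

{"api": "drive_tool", "payload": {
  "xyz": [
    [0,0,0.02],
    [0,0,0.05],
    [0,0,0.07],
    [0,0,0.08],
    [0,0,0.07],
    [0,0,0.05],
    [0,0,0.03],
    [0,0,0.02],
    [0,0,0.01],
    [0,0,0],
    [0,0,0]
  ],
  "spin": [0,0,0,0,0,0,0,0,0,0,0]
}}

```text
clock: 23.88
tcp_pos: [525.9, -7.8, 188.7]
ee_rot: [0.511, 0.859, 0.0, 0.0]
force: [-0.0, -0.1, -2.9]
grip_width: 26.8
grasp_force: 44.9
```

Run:
```python
from h import *
st()
I=capture("side"); cv2.imwrite("pics/side6.png",I)
cv2.imwrite("pics/h6.png",cv2.resize(I[110:250,220:350],None,fx=4.2,fy=4.2,interpolation=2))
```

```text
23.88 [525.9  -7.8 188.7] 118.48 q [-0.01  0.2  -0.3   1.07 -0.    1.06] F [-0.  -0.1 -2.9] T [-0.   -0.03  0.  ] w 26.8 g 44.9
```

View pics/h6.png

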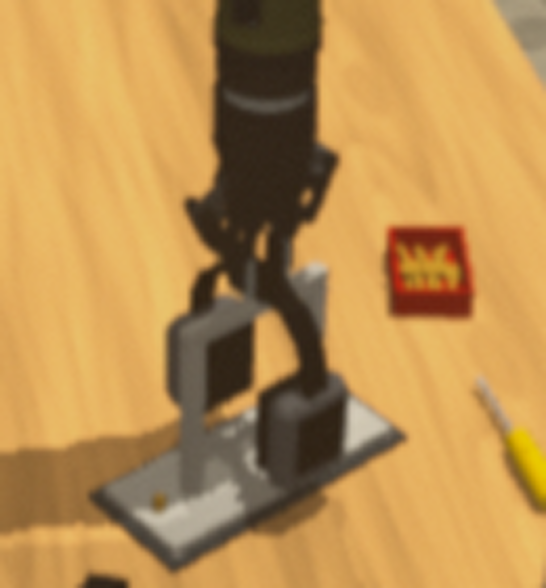

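The picture shows the cups straddling the bar with the headband just above its middle, and both are clear of the rack. I'll continue slowly.

{"api": "drive_tool", "payload": {
  "xyz": [
    [0,0,0.006],
    [0,0,0.006],
    [0,0,0.006],
    [0,0,0.004],
    [0,0,0.002],
    [0,0,0],
    [0,0,0]
  ],
  "spin": [0,0,0,0,0,0,0]
}}

```text
clock: 24.8
tcp_pos: [525.5, -7.8, 178.6]
ee_rot: [0.511, 0.859, 0.0, 0.0]
force: [-0.5, -0.3, -3.0]
grip_width: 27.0
grasp_force: 44.9
```

{"api": "drive_tool", "payload": {
  "xyz": [
    [0,0,0.001],
    [0,0,0.001],
    [0,0,0],
    [0,0,0]
  ],
  "spin": [0,0,0,0]
}}

```text
clock: 25.3
tcp_pos: [525.5, -7.8, 178.0]
ee_rot: [0.511, 0.859, 0.0, 0.0]
force: [0.1, 0.0, -0.0]
grip_width: 26.8
grasp_force: 45.3
```

{"api": "drive_tool", "payload": {
  "xyz": [
    [0,0,0],
    [0,0,0],
    [0,0,0],
    [0,0,0],
    [0,0,0],
    [0,0,0]
  ],
  "spin": [0,0,0,0,0,0],
  "jaw": 0.7
}}

```text
clock: 26.05
tcp_pos: [525.4, -7.7, 177.7]
ee_rot: [0.511, 0.859, 0.0, -0.0]
force: [0.3, 0.2, 0.1]
grip_width: 60.0
grasp_force: 0.0
```

{"api": "drive_tool", "payload": {
  "xyz": [
    [0,0,-0.01],
    [0,0,-0.03],
    [0,0,-0.08],
    [0,0,-0.1],
    [0,0,-0.1],
    [0,0,-0.04],
    [0,0,0],
    [0,0,0],
    [0,0,0],
    [0,0,0]
  ],
  "spin": [0,0,0,0,0,0,0,0,0,0]
}}

```text
clock: 27.3
tcp_pos: [525.0, -7.7, 320.7]
ee_rot: [0.511, 0.859, -0.0, -0.001]
force: [-0.2, -0.8, 0.4]
grip_width: 59.9
grasp_force: 0.0
```

Run:
```python
from h import *
st()
I=capture("side"); cv2.imwrite("pics/side7.png",I)
cv2.imwrite("pics/h7.png",cv2.resize(I[110:330,200:390],None,fx=2.7,fy=2.7,interpolation=2))
```

```text
27.3 [525.   -7.7 320.7] 118.49 q [-0.01  0.15 -0.05  1.37  0.    1.06] F [-0.2 -0.8  0.4] T [ 0.   -0.04  0.02] w 59.9 g 0.0
```

View pics/h7.png

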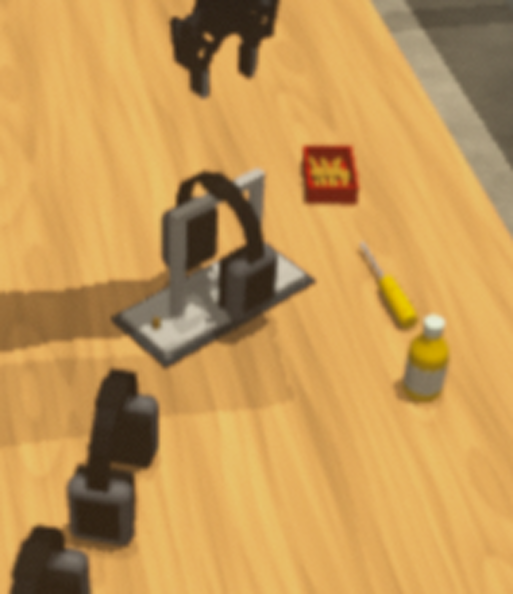

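The ear defenders hang level on the bar, around (283,196), with one cup on either side. The rack is flush on its plate, the gripper is clear, and the glue bottle, screwdriver and tray haven't moved.

```bash
python3 -c "
from station import *
print(sign_off())"
```

```text
the job is handed in; nothing more can be done
None
```

The job is handed in: the rack sits flush on both locating pins and the ear defenders hang freely on its bar, finished at about 27 s of the 66 s allowed, with the glue bottle, screwdriver and key tray left where they were.

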